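# Latch the round split mould

## Robot

A 6-joint arm with a two-finger parallel gripper is mounted at the origin on the work surface. World frame = base frame: x ahead of the robot, y to its left, z up, the work surface at z = 0. Lengths are in m, angles in degrees, forces in N, time in s.
With the tool pointing down it reaches from about 0.35 to 0.875 m from the base axis. Payload 4.2 kg.
Tool frame: the origin (TCP) lies midway between the tips of the shut fingers; the grasp point (between the pads) lies 19 mm behind it; z points along the fingers, y is the line along which they close (so a half turn about z gives the same grasp; the last joint's range is limited). The gripper opens to 87 mm and grips with 3 to 60 N. Pads are 19 mm wide; open, the fingers measure 117 mm over their backs; the gripper's body (75 mm by 190 mm) begins 51 mm behind the grasp point.
Start: joints at [-62.246, 22.042, 0.453, 0, -68.411, -14.817], TCP at [0.14, -0.609, 0.223] pointing down, gripper open.
Joint ranges: [-179.83, 179.83], [-69.29, 118.12], [-61.27, 80.66], [-181.25, 117.63], [-171.15, -9.14], [-177.46, 177.46]. Speed limits (degrees/s): [159.86, 159.86, 180, 180, 180, 180].

## Interface

Orientations are given as a 3x3 rotation matrix whose columns are the frame's x, y, z axes.
In Python, from station import r, cams gives the robot as it stands.
- The arm moves only by the tool play_rows, never from a script. Its argument "commands" is text: rows parted by semicolons, each of 6 numbers parted by spaces: the shift along the world's x, y, z normalised to -1 to 1, where 1 is 30 mm, then the turn, a rotation vector about the world's x, y, z normalised to -1 to 1, where 1 is 0.15 rad. A call has 1 to 20 rows; each row shifts and turns the commanded pose from where the row before left it; what a row does not reach is not made up. A row lasts 1/10 s, in which the tool goes at most 50 mm and 8.59 degrees, less where a joint would pass 70% of its speed; a pose out of reach is approached as far as the arm can. A call with a number of a shift or a turn outside -1 to 1 is refused whole. A call with a gripper value outside its range is refused whole. "grip" is the finger opening in mm, from 0 to 87, set as the call begins (left out, the last holds). The fingers move at their own pace and stop on an object; the grip force is fixed at half the most. Time passes only in rows, so rows that do not move let the fingers close. It gives the time, the measured TCP pose, the force, the opening and the grip force at its end, in the units of the state.
- r.sense(): the state, without advancing time (a new reading comes with each control period).
- cams.capture(name): name is "scene" or "top" or "wrist"; returns (picture, depth): 384x512x3 uint8, blue, green, red; 384x512 float32, m along the optical axis (not along the pixel's ray), 0 where there is no reading.
- cams.camera_info(name): a dict with "mtx" (3x3 intrinsics, pixels), "R" (3x3) and "t" (3): a world point X has camera coordinates R X + t. Camera axes: x right, y down, z forward; pixel columns grow to the right and rows downward; lengths in m; the calibration is good to about 2 mm. A picture is of the moment at which its call begins: read the wrist's pose just before it. camera_info takes no time and is no camera call; for the wrist camera it gives the pose at the moment of the call.
- r.finish_job(): hands the job in; it is judged then, once.
The state is a dict: "time_s": time; "joints": joint angles; "joint_velocities": joint speeds; "effort": joint torques, N m; "tcp_pos": TCP position; "ee_rot": TCP orientation; "wrist_force": force on the tool from outside, world axes, zero at the start; "moment": the same for the moment, N m; "gripper_width": opening from 0.0 (shut) to 1.0 (fully open); "gripper_force": force on a finger pad.
Only numpy, scipy, OpenCV 4.12 (cv2) and the standard library are available. Lean on these libraries where they do the work, as an engineer would, in place of code of your own. Each camera call takes 0.05 s, during which the arm holds its last target. There are 200 camera calls.

## Task

Two split glass moulds stand open on the glassblower's bench, each with its cam lever raised. Push the lever of the round mould right over its high point until it snaps down closed and draws the two halves together, then let go of it. Leave the lever of the square mould standing up as it is.

Things in the scene. Friction and masses are not known exactly. Their poses are not given: they have to be found in the camera images.
- round_mould: Round split mould of dark iron, 124 mm across, 110 mm high, on a steel plate 190 x 140 mm fixed to the bench. Origin: centre of the underside, on the bench; z up. Halves hinge at its +x side; the loose half is on -y. The lever's pivot pin runs along x at (-92, +30, +95) mm; the lever swings in the upright plane x = -92 mm, from standing over to +y; closed it lies level, 95 mm up, along +y.
- round_lever (a joint): Angle of the round mould's lever, rad. 0: open, leaning 15 deg back from upright to the mould's -y; 0.26: upright; grows as it goes over to +y and down; 1.83: closed, level, at its stop. Starts at 0 to 0.35, where it stays. From 0.35 a spring resists, most near 0.85 (0.9 N m, 10 N at the pad); high point at 1.35; past 1.45 it snaps closed by itself, let go before 1.25 it springs back.
- round_pad (a point): Centre of the steel pad ending the round mould's lever, 95 mm from the pivot. Pad: 24 mm wide along the pin, 12 mm thick, 50 mm long; the lever's end is 120 mm from the pivot. z: along the lever away from the pivot; y: across its thickness, the way it moves when closing (push on the -y face, 6 mm from this point); x: along the pin.
- square_lever (a joint): Angle of the like lever of the other mould, which is square in plan, 112 mm wide and 110 mm high, on a like plate. Same meaning; starts at 0 to 0.35 and is to be left standing up.

How it is judged:
By the outcome, as a careful person would: the job done as asked, in the order asked, and still so for the second after the job is handed in, with the robot touching nothing.
It also fails if it takes over 35 s, if anything falls off the work surface, if the arm or the gripper's body presses on something with over 40 N, if the wrist force passes 120 N, or if a joint passes its speed limit or range.

## Working session

There is one attempt and no reset: what is moved stays moved. The work goes in short steps, Python scripts to look and compute and a tool call to move; the robot and the scene stay as the last step left them, time stands still between calls to the robot, and variables do not carry over. Pictures are saved under pics/ and viewed, at most 10 in all, crops included, and the job is handed in when it is done.

Besides the shell and the picture viewer there is one more tool, called after ">>>" as a command line: name --argument value ..., lists and objects as JSON in quotes. play_rows: Moves the arm, as the interface text tells. Scaled input: -1 to 1 covers 30 mm each way for a shift and 0.15 rad each way for a turn. Its arguments: {"type":"object","properties":{"commands":{"type":"string"},"grip":{"type":"number"}},"required":["commands"]}

```bash
mkdir -p pics; cat > h.py <<'E'
import numpy as np, cv2
from station import r, cams
def cloud(n):
    im,d=cams.capture(n); c=cams.camera_info(n); K,R,t=map(np.array,(c["mtx"],c["R"],c["t"]))
    v,u=np.mgrid[:d.shape[0],:d.shape[1]]
    P=np.stack([(u-K[0,2])/K[0,0]*d,(v-K[1,2])/K[1,1]*d,d],-1)
    W=(P-t.ravel())@R; W[d==0]=np.nan
    return im,W
E
python3 - <<'E'
from h import *
a,W=cloud("scene"); b,V=cloud("top")
np.savez("c.npz",a=a,W=W,b=b,V=V)
cv2.imwrite("pics/a.png",a);cv2.imwrite("pics/b.png",b)
for n in("scene","top"):
    c=cams.camera_info(n);print(-np.array(c["R"]).T@np.array(c["t"]).ravel())
E
```

```text
[ 1.05581412 -0.24182698  0.95324207]
[ 0.48620036 -0.07977926  1.00560133]
```

View pics/a.png

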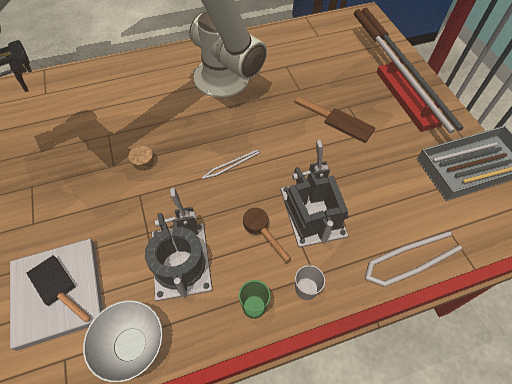

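View pics/b.png

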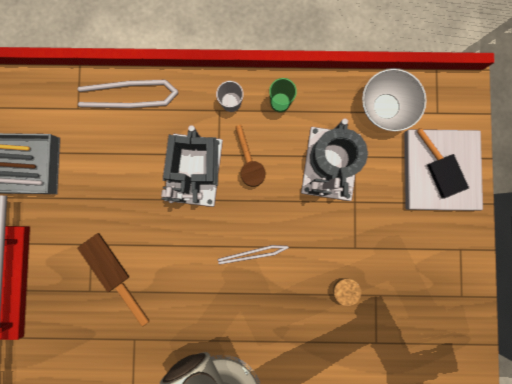

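The scene view shows the round mould at about (178,255) and the square one at about (315,205). In the top view they are at (335,160) and (192,165). I'll enlarge the round one and measure it.

```bash
python3 - <<'E'
from h import *
z=np.load("c.npz")
A=cv2.resize(z["a"][180:305,135:225],None,fx=4.4,fy=4.4,interpolation=2)[:550,:396]
B=cv2.resize(z["b"][110:215,290:380],None,fx=4.4,fy=4.4,interpolation=2)
o=np.zeros((550,800,3),np.uint8);o[:A.shape[0],:A.shape[1]]=A;o[:B.shape[0],400:400+B.shape[1]]=B
cv2.imwrite("pics/c.png",o)
for n,s in(("W",(180,305,135,225)),("V",(110,215,290,380))):
    P=z[n][s[0]:s[1],s[2]:s[3]]
    for lo,hi in((.003,.03),(.1,.118),(.125,.15),(.15,.25)):
        m=(P[...,2]>lo)&(P[...,2]<hi);q=P[m]
        if len(q): print(n,lo,len(q),q.min(0).round(3),q.max(0).round(3),np.median(q,0).round(3))
    v,u=np.where(P[...,2]>.125)
    for i in range(0,len(v),max(1,len(v)//25)): print(v[i]+s[0],u[i]+s[2],P[v[i],u[i]].round(3))
E
```

```text
W 0.003 2081 [ 0.358 -0.414  0.003] [ 0.777 -0.119  0.03 ] [ 0.668 -0.288  0.012]
W 0.1 1644 [ 0.541 -0.366  0.1  ] [ 0.736 -0.229  0.117] [ 0.644 -0.3    0.103]
W 0.125 27 [ 0.559 -0.262  0.125] [ 0.573 -0.252  0.15 ] [ 0.57  -0.256  0.139]
W 0.15 130 [ 0.552 -0.27   0.152] [ 0.576 -0.253  0.218] [ 0.571 -0.261  0.201]
188 171 [ 0.552 -0.264  0.214]
189 172 [ 0.556 -0.262  0.215]
190 173 [ 0.559 -0.26   0.213]
191 173 [ 0.564 -0.261  0.218]
192 173 [ 0.565 -0.262  0.215]
193 172 [ 0.567 -0.264  0.215]
194 171 [ 0.568 -0.267  0.214]
194 177 [ 0.558 -0.255  0.192]
195 175 [ 0.571 -0.259  0.21 ]
196 174 [ 0.574 -0.262  0.212]
197 172 [ 0.574 -0.267  0.209]
197 178 [ 0.561 -0.254  0.183]
198 177 [ 0.57  -0.257  0.194]
199 175 [ 0.573 -0.262  0.198]
200 174 [ 0.574 -0.265  0.196]
201 174 [ 0.574 -0.265  0.192]
202 174 [ 0.574 -0.266  0.188]
202 180 [ 0.557 -0.253  0.153]
203 179 [ 0.572 -0.256  0.174]
204 179 [ 0.573 -0.257  0.172]
205 178 [ 0.576 -0.259  0.173]
206 179 [ 0.57  -0.258  0.158]
207 181 [ 0.569 -0.254  0.15 ]
208 182 [ 0.564 -0.253  0.136]
210 180 [ 0.571 -0.259  0.14 ]
211
[... 579 characters left out ...]
565 -0.258  0.206]
181 338 [ 0.565 -0.267  0.213]
182 329 [ 0.566 -0.255  0.178]
182 335 [ 0.562 -0.26   0.214]
183 325 [ 0.567 -0.254  0.137]
183 330 [ 0.563 -0.256  0.184]
183 335 [ 0.56  -0.259  0.218]
184 325 [ 0.564 -0.253  0.139]
184 330 [ 0.56  -0.255  0.185]
184 335 [ 0.558 -0.26   0.214]
185 325 [ 0.562 -0.253  0.14 ]
185 330 [ 0.558 -0.255  0.187]
185 335 [ 0.556 -0.26   0.215]
186 325 [ 0.559 -0.253  0.142]
186 330 [ 0.555 -0.255  0.189]
186 335 [ 0.554 -0.261  0.212]
187 324 [ 0.557 -0.252  0.133]
187 329 [ 0.554 -0.254  0.18 ]
187 334 [ 0.551 -0.258  0.212]
188 325 [ 0.555 -0.253  0.14 ]
188 330 [ 0.551 -0.255  0.185]
188 335 [ 0.549 -0.261  0.211]
189 332 [ 0.549 -0.261  0.179]
```

View pics/c.png

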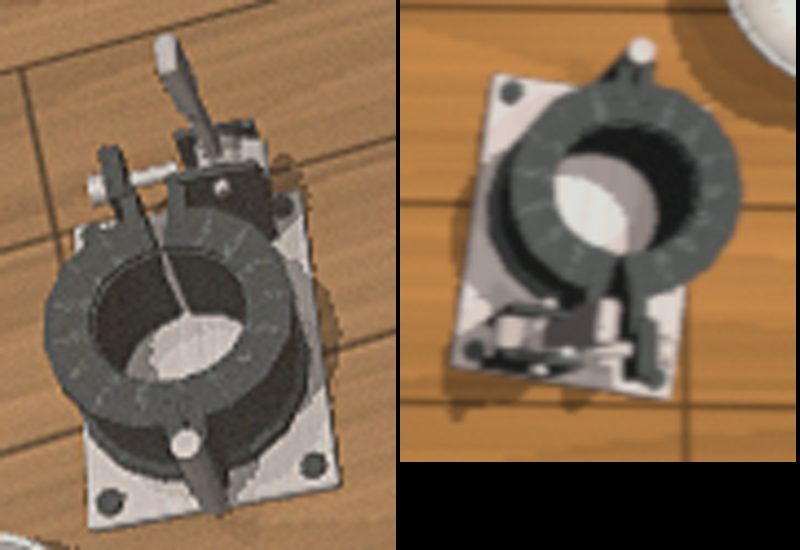

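The round mould's hinge faces away from the robot, with a yaw of about -7.5°. Its lever is nearly upright: pivot about (0.561,-0.253), end at z 0.215. It closes towards world +y. Checking the tool orientation next.

```bash
python3 - <<'E'
from h import *
s=r.sense();print(s["time_s"],s["tcp_pos"],np.array(s["ee_rot"]).round(3),s["wrist_force"])
V=np.load("c.npz")["V"];P=V[110:215,150:235].reshape(-1,3);q=P[P[:,2]>.15];print(q.min(0),q.max(0))
b=np.load("c.npz")["b"]
# plate corners by crop pixel, on plate plane z~.012
for x,y in((490,75),(455,365),(675,398)): 
    u=int(290+(x-400)/4.4);v=int(110+y/4.4);print(V[v-1:v+2,u-1:u+2].reshape(-1,3).mean(0).round(3))
E
```

```text
0.1 [ 0.13982725 -0.60862398  0.22159342] [[-0.975 -0.224 -0.001]
 [-0.224  0.975  0.002]
 [ 0.     0.002 -1.   ]] [ 0.59879658  0.10224395 -0.18509944]
[0.52514772 0.10318836 0.16799109] [0.54738163 0.11504769 0.21592529]
[ 0.737 -0.238  0.004]
[ 0.553 -0.215  0.012]
[nan nan nan]
```

>>> play_rows --commands "0.87 0.6 0.5 0 0 0.9; 0.87 0.6 0.5 0 0 0.9; 0.87 0.6 0.5 0 0 0.9; 0.87 0.6 0.5 0 0 0.9; 0.87 0.6 0.5 0 0 0.9; 0.87 0.6 0.5 0 0 0.9; 0.87 0.6 0 0 0 0.9; 0.87 0.6 0 0 0 0.9; 0.87 0.6 0 0 0 0.9; 0.87 0.6 0 0 0 0; 0.87 0.6 0 0 0 0; 0.87 0.6 0 0 0 0; 0.87 0.6 0 0 0 0; 0.87 0.6 0 0 0 0; 0.87 0.6 0 0 0 0; 0.87 0.6 0 0 0 0; 0 0 0 0 0 0; 0 0 0 0 0 0" --grip 0

```text
time_s: 1.9
tcp_pos: [0.5577, -0.3205, 0.3116]
ee_rot: [[-0.128, -0.992, -0.002], [-0.992, 0.128, 0.001], [-0.0, 0.002, -1.0]]
wrist_force: [0.1, -0.0, -0.5]
gripper_width: 0.007
gripper_force: 0.0
```

>>> play_rows --commands "0 0 -0.83 0 0 0; 0 0 -0.83 0 0 0; 0 0 -0.83 0 0 0; -0.1 0 -0.83 0 0 0; 0 0 -0.83 0 0 0; 0 0 0 0 0 0; 0 0 0 0 0 0"

```text
time_s: 2.6
tcp_pos: [0.5541, -0.322, 0.1886]
ee_rot: [[-0.13, -0.991, -0.0], [-0.991, 0.13, -0.001], [0.001, 0.0, -1.0]]
wrist_force: [0.4, 0.2, 1.5]
gripper_width: 0.007
gripper_force: 0.0
```

```bash
python3 - <<'E'
from h import *
a,W=cloud("scene")
cv2.imwrite("pics/d.png",cv2.resize(a[150:305,115:245],None,fx=3.8,fy=3.8,interpolation=2))
E
```

```text
(no output)
```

View pics/d.png

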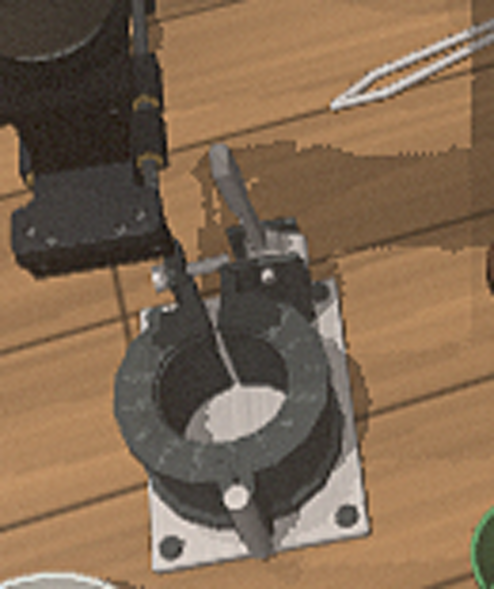

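The shut fingers sit just on the lever's -y side and in line with it. Next, push to upright.

>>> play_rows --commands "0.05 0.4 0 0 0 0; 0.05 0.4 0 0 0 0; 0.05 0.4 0 0 0 0; 0.04 0.3 0 0 0 0; 0.03 0.25 0 0 0 0; 0 0 0 0 0 0; 0 0 0 0 0 0"

```text
time_s: 3.35
tcp_pos: [0.5612, -0.2682, 0.188]
ee_rot: [[-0.129, -0.992, -0.0], [-0.992, 0.129, 0.0], [-0.0, 0.0, -1.0]]
wrist_force: [0.1, -0.2, -0.1]
gripper_width: 0.003
gripper_force: 0.0
```

>>> play_rows --commands "0.038 0.3 -0.02 0 0 0; 0.038 0.3 -0.02 0 0 0; 0.037 0.3 -0.07 0 0 0; 0.037 0.3 -0.07 0 0 0; 0.035 0.28 -0.13 0 0 0; 0.035 0.28 -0.13 0 0 0; 0 0 0 0 0 0; 0 0 0 0 0 0"

```text
time_s: 4.15
tcp_pos: [0.5675, -0.2152, 0.1745]
ee_rot: [[-0.13, -0.992, -0.001], [-0.992, 0.13, 0.001], [-0.001, 0.001, -1.0]]
wrist_force: [-0.3, 1.2, -0.0]
gripper_width: 0.007
gripper_force: 0.0
```

```bash
python3 - <<'E'
from h import *
a,W=cloud("scene")
cv2.imwrite("pics/e.png",cv2.resize(a[150:305,115:245],None,fx=3.8,fy=3.8,interpolation=2))
E
```

```text
(no output)
```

View pics/e.png

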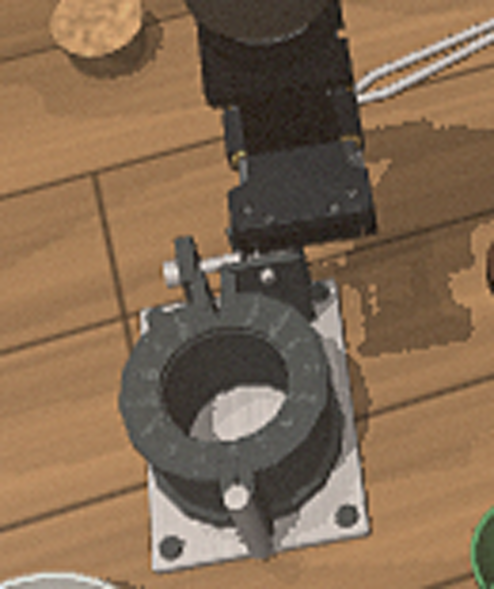

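The gripper hides the lever, but the ring's gap has narrowed, so it did move. The force is low, so I'll check the lever in depth.

```bash
python3 - <<'E'
from h import *
b,V=cloud("top")
cv2.imwrite("pics/f.png",cv2.resize(b[110:215,270:380],None,fx=5,fy=5,interpolation=2))
a,W=cloud("scene")
for P in(V,W):
    m=(abs(P[...,0]-.568)<.022)&(P[...,1]>-.25)&(P[...,1]<-.1)&(P[...,2]>.06)&(P[...,2]<.22)
    q=P[m];q=q[np.argsort(q[:,1])];print(len(q));print(q[::max(1,len(q)//15)].round(3))
E
```

```text
0
[]
97
[[ 0.58  -0.25   0.078]
 [ 0.579 -0.249  0.103]
 [ 0.577 -0.247  0.11 ]
 [ 0.581 -0.246  0.105]
 [ 0.576 -0.245  0.106]
 [ 0.581 -0.244  0.104]
 [ 0.582 -0.242  0.1  ]
 [ 0.581 -0.241  0.087]
 [ 0.582 -0.24   0.098]
 [ 0.583 -0.239  0.109]
 [ 0.563 -0.237  0.084]
 [ 0.582 -0.236  0.068]
 [ 0.557 -0.235  0.071]
 [ 0.583 -0.234  0.091]
 [ 0.58  -0.232  0.095]
 [ 0.574 -0.183  0.193]
 [ 0.57  -0.179  0.189]]
```

View pics/f.png

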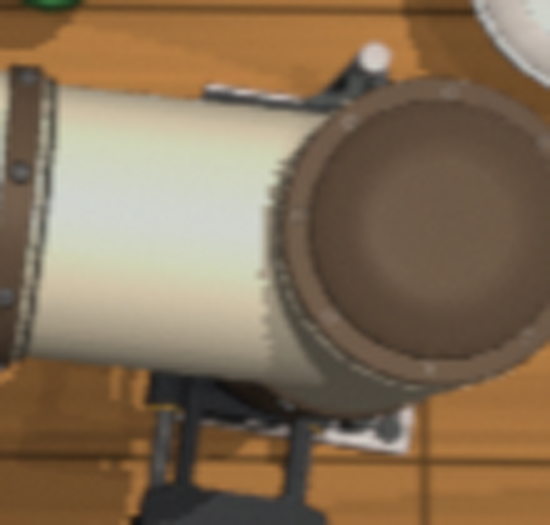

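The points near (0.572,-0.181,0.19) are the lever's end, 120 mm from the pivot at 0.65 rad past upright. That matches the plan, so I push on over the high point.

>>> play_rows --commands "0.03 0.25 -0.18 0 0 0; 0.03 0.25 -0.18 0 0 0; 0.025 0.2 -0.23 0 0 0; 0.025 0.2 -0.23 0 0 0; 0.02 0.16 -0.26 0 0 0; 0.02 0.16 -0.26 0 0 0; 0.014 0.11 -0.28 0 0 0; 0.01 0.09 -0.3 0 0 0; 0 0 0 0 0 0; 0 0 0 0 0 0; 0 0 0 0 0 0"

```text
time_s: 5.4
tcp_pos: [0.5728, -0.1728, 0.1168]
ee_rot: [[-0.13, -0.992, -0.001], [-0.992, 0.13, 0.001], [-0.0, 0.001, -1.0]]
wrist_force: [0.4, 0.3, -0.0]
gripper_width: 0.007
gripper_force: 0.0
```

Now back straight up, then away to -x so the cameras can see.

>>> play_rows --commands "0 0 0.6 0 0 0; 0 0 0.9 0 0 0; 0 0 0.9 0 0 0; 0 0 0.9 0 0 0; 0 0 0.9 0 0 0; 0 0 0.9 0 0 0; -0.5 -0.8 0.5 0 0 0; -0.5 -0.8 0 0 0 0; -0.5 -0.8 0 0 0 0; -0.5 -0.8 0 0 0 0; -0.5 -0.8 0 0 0 0; -0.5 -0.8 0 0 0 0; -0.5 -0.8 0 0 0 0; -0.5 -0.8 0 0 0 0; 0 0 0 0 0 0; 0 0 0 0 0 0"

```text
time_s: 7.0
tcp_pos: [0.4527, -0.3654, 0.2852]
ee_rot: [[-0.131, -0.991, 0.0], [-0.991, 0.131, 0.0], [-0.0, -0.0, -1.0]]
wrist_force: [-1.5, 0.5, 0.2]
gripper_width: 0.004
gripper_force: 0.0
```

```bash
python3 - <<'E'
from h import *
a,W=cloud("scene")
cv2.imwrite("pics/g.png",cv2.resize(a[130:305,120:360],None,fx=3.2,fy=3.2,interpolation=2))
m=(abs(W[...,0]-.568)<.022)&(W[...,1]>-.22)&(W[...,1]<-.1)&(W[...,2]>.07)&(W[...,2]<.2)
q=W[m];q=q[np.argsort(q[:,1])];print(len(q));print(q[::max(1,len(q)//12)].round(3))
P=W[130:260,270:360].reshape(-1,3);q=P[(P[:,2]>.15)&(P[:,1]>.05)];print(q.min(0),q.max(0))
E
```

```text
260
[[ 0.563 -0.22   0.099]
 [ 0.578 -0.211  0.096]
 [ 0.578 -0.203  0.095]
 [ 0.569 -0.195  0.101]
 [ 0.578 -0.187  0.102]
 [ 0.582 -0.181  0.1  ]
 [ 0.586 -0.174  0.093]
 [ 0.57  -0.169  0.103]
 [ 0.578 -0.163  0.103]
 [ 0.584 -0.158  0.1  ]
 [ 0.581 -0.151  0.102]
 [ 0.586 -0.145  0.101]
 [ 0.586 -0.137  0.097]]
[0.52589244 0.10321082 0.15074721] [0.5513572  0.12095932 0.21661153]
```

View pics/g.png

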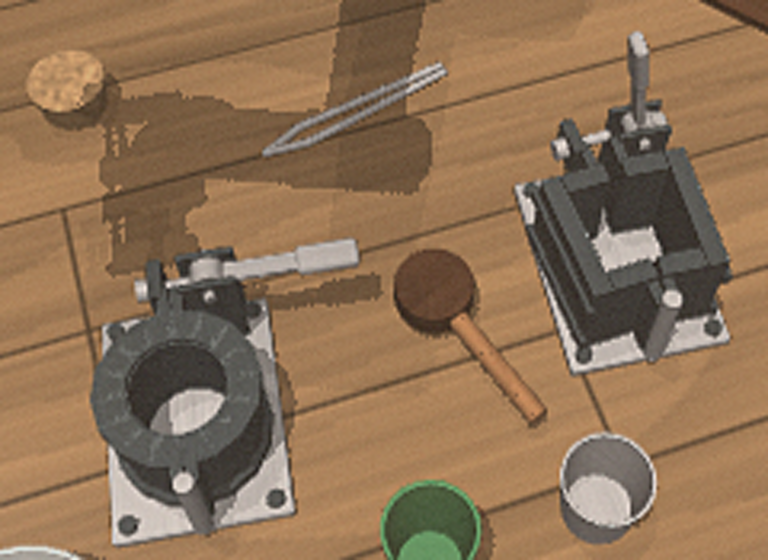

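The picture shows the round lever level at z≈0.10 (about (290,262)) with the ring closed. The square lever still stands at (640,75).

```bash
python3 -c "
from station import r
print(r.finish_job())"
```

```text
the job is handed in; nothing more can be done
None
```

The round mould's lever snapped down closed and its halves are together; the square mould's lever still stands up, the arm is clear of everything, and the job was handed in at about 7 s.

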